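# Feed one test disc and set it out for glazing

## Task

Set out the next blank for glazing: press the red plunger of the disc dispenser once, all the way down, and let it spring back up, so that just one clay test disc comes out. Then, without picking the disc up, nudge it flat along the table into the empty ring on the paper test sheet, so that it lies wholly inside the ring. Leave the glazed discs, the discs in the magazine and everything else as they are.

Things in the scene. Friction and masses are not known exactly. Their poses are not given: they have to be found in the camera images.
- dispenser: Disc feeder screwed to the table: aluminium base, clear tube (55 mm wide, top at 41 mm), behind it a blue housing 38 mm high with a red plunger knob. Origin: on the table under the tube's axis; z up; -x is the outlet side, +x the plunger side. The body spans x = -25 (outlet face) to +104 mm, y = -31 to +31 mm; 5 mm high screw feet reach y = -46 and +46 mm between x = +40 and +88 mm
- outlet (a point): Point on the table 68 mm from the tube's axis, in front of the outlet face: about where the centre of the fed disc comes to lie, flat on the table if pressed at a few cm/s (a quick jab shoots it farther). There is no floor plate: the stack stands on the table itself. A blade (8 mm high, 30 mm wide) pushes the bottom disc out, sticks out 24 mm while the plunger is down and goes back as it rises; the next disc then drops
- plunger (a joint): Travel of the plunger in m: 0 = up at rest, 0.035 = fully down (end stop). It moves straight down, springs back up by itself when let go, and drives the blade 2 mm per mm. Pressed slowly it takes 2 to 3 N at first and 3 to 5 N by the end of the travel; the end stop is rigid
- plunger_top (a point): Centre of the top face of the red round plunger knob (34 mm diameter, 10 mm thick), 62 mm behind the tube's axis (dispenser +x) and 92 mm above the table at rest, 57 mm when fully pressed; the point moves with the knob
- disc1: The bottom one of four alike unglazed pinkish clay test discs stacked in the magazine tube, the one that is fed out: 40 mm diameter, 9 mm thick, about 15 to 30 g. Origin: centre of its underside; z is the disc's axis
- disc2: Disc number 2 from the bottom of the stack in the tube, same size as disc1; origin: centre of its underside. It stays in the magazine
- disc3: Disc number 3 from the bottom of the stack in the tube, same size as disc1; origin: centre of its underside. It stays in the magazine
- disc4: Disc number 4 from the bottom of the stack in the tube, same size as disc1; origin: centre of its underside. It stays in the magazine
- sheet: White paper glaze-test sheet, 270 x 120 mm, flat on the table and fixed (under 1 mm, no edge to catch on), to the left or the right of the dispenser. Origin: its centre; x along its length. Printed on it in a row along x, 80 mm apart, are three blue rings, each 60 mm inside and 66 mm outside diameter
- empty_place: Centre of the one ring on the sheet that has no disc in it, marked by a blue dot (any of the three), on the table surface; the ring is 60 mm inside diameter
- glazed_blue: Test disc glazed dark blue on top, 40 mm diameter, 9 mm thick, lying loose in one ring of the sheet. Origin: centre of its underside. Bystander, leave alone.
- glazed_green: Test disc glazed pale green on top, 40 mm diameter, 9 mm thick, lying loose in another ring of the sheet. Origin: centre of its underside. Bystander, leave alone.
- banding_wheel: Heavy banding wheel that stands still on the other side of the dispenser from the sheet: round head 150 mm diameter, 65 mm high, with a small brown carved pot (84 mm diameter) fixed on it, 150 mm high in all. Origin: centre of its underside. Bystander, leave alone.
- jar_blue: White glaze jar with blue cap, 58 mm diameter, 65 mm high, loose. Origin: centre of its underside. Bystander, leave alone.
- jar_green: White glaze jar with green cap, 58 mm diameter, 65 mm high, loose. Origin: centre of its underside. Bystander, leave alone.
- water_bottle: Water bottle, 62 mm diameter, 200 mm high, loose, behind the dispenser. Origin: centre of its underside. Bystander, leave alone.
- bowl: Terracotta bowl, 120 mm diameter, 50 mm high, loose. Origin: centre of its underside. Bystander, leave alone.
- brush: Glaze brush, 180 mm long, lying loose along its x axis. Origin: about its middle, on its underside. Bystander, leave alone.
There are look-alikes about, which are no part of the job. Leave any green or pink look-alike of the dispenser alone.

How it is judged:
On the way, in this order (a step that is already met when the one before it is completed fails the run):
1. the plunger is pressed fully down (value of joint plunger above 0.0325 m).
2. the plunger is back up and one disc lies in front of the outlet (value of joint plunger below 0.004 m and x of disc1 in the frame of dispenser below -0.058 m), for 0.1 s.
3. the disc lies in the empty ring (horizontal distance between disc1 and empty_place below 0.011 m and height (world z) of disc1 below 0.003 m), for 0.2 s.
At the end, for the whole second after the job is handed in: The fed disc lies flat and still on the table inside the empty ring, its centre within 11 mm of the ring's centre; the plunger is up (within 4 mm); the other three discs are in the magazine tube; the two glazed discs have moved less than 8 mm and the jars, bottle, bowl and brush less than 30 mm (all of step 3 and angle between disc1's own z axis and vertical below 0.06 rad and linear speed of disc1 below 0.01 m/s and value of joint plunger below 0.004 m and horizontal distance between each of disc2, disc3, disc4 and dispenser below 0.022 m and distance of each of glazed_blue, glazed_green from where it was at the start of the episode below 0.008 m and distance of each of jar_blue, jar_green, water_bottle, bowl, brush from where it was at the start of the episode below 0.03 m); the robot touches nothing.
It fails at once if a second disc is fed out of the magazine (x of any of disc2, disc3, disc4 in the frame of dispenser below -0.022 m).
It fails at once if the fed disc is lifted off the table or tipped up (height (world z) of disc1 above 0.01 m or angle between disc1's own z axis and vertical above 0.4 rad).
It fails at once if one of the two glazed discs on the sheet is disturbed (moved more than 8 mm) (distance of any of glazed_blue, glazed_green from where it was at the start of the episode above 0.008 m).
It fails at once if a jar, the bottle, the bowl or the brush is shifted by more than 30 mm (distance of any of jar_blue, jar_green, water_bottle, bowl, brush from where it was at the start of the episode above 0.03 m).
It also fails if it takes over 61 s, if anything falls off the work surface, if the arm or the gripper's body presses on something with over 40 N, if the wrist force passes 120 N, or if a joint passes its speed limit or range.

## Robot

A 7-joint arm with a two-finger parallel gripper is mounted at the origin on the work surface. World frame = base frame: x ahead of the robot, y to its left, z up, the work surface at z = 0. Lengths are in m, angles in rad, forces in N, time in s.
With the tool pointing down it reaches from about 0.4 to 0.85 m from the base axis. Payload 10.4 kg.
Tool frame: the origin (TCP) lies midway between the tips of the shut fingers; the grasp point (between the pads) lies 19 mm behind it; z points along the fingers, x is the direction in which the jaws open and shut, and the axes are right-handed (so a half turn about z gives the same grasp; the last joint's range is limited). The gripper opens to 85 mm and grips with 20 to 120 N. Pads are 22 mm wide; open, the fingers measure 114 mm over their backs; the gripper's body (76 mm by 85 mm) begins 54 mm behind the grasp point. The pads swing forward as they close: fully open they stand 13 mm farther back than shut.
Start: joints at [1.151, 0.332, -0.065, 1.46, 0.022, 1.35, -0.088], TCP at [0.242, -0.576, 0.231] pointing down, gripper open.
Joint ranges: [-2.6, 2.6], [-0.5, 2.12], [-1.47, 1.34], [0.16, 2.42], [-1.27, 4.41], [0.06, 2.06], [-2.6, 2.6]. Speed limits (rad/s): [2.22, 2.22, 2.79, 2.79, 3.14, 3.14, 3.14].

## Interface

Orientations are given as a unit quaternion [x, y, z, w].
In Python, from workcell import manip, cams gives the robot as it stands.
- The arm moves only by the tool move_arm, never from a script. Its argument "moves" is a list of rows, each a list of 7 numbers: the turn, a rotation vector about the tool's x, y, z in degrees, then the shift along the tool's x, y, z in m, then the finger opening in m, from 0 to 0.0854. A call has 1 to 10 rows; each row is the pose to reach, as a shift and turn from the pose commanded when the call began, along the tool's axes at that moment; what a row does not reach only later rows make up. A row lasts 1/10 s, in which the tool goes at most 50 mm and 8.59 degrees, less where a joint would pass 70% of its speed; a pose out of reach is approached as far as the arm can. A call with a gripper value outside its range is refused whole. The fingers move at their own pace and stop on an object; "grip_force" is the grip in N (left out, the last holds). Time passes only in rows, so rows that repeat a pose let the fingers close. It gives the time, the measured TCP pose, the force and the opening at its end, in the units of the state.
- manip.get_obs(): the state, without advancing time (a new reading comes with each control period).
- cams.camera(name): name is "scene" or "side" or "wrist"; returns the picture (384x512x3 uint8, red, green, blue); there is no depth.
- cams.camera_params(name): a dict with "fx", "fy", "cx", "cy" (pixels), "xyz" and "rotation" of the camera in the world. Camera axes: x right, y up, looking along -z (the intrinsics and any distortion apply to the point x, -y, -z); pixel columns grow to the right and rows downward; lengths in m; the calibration is good to about 2 mm. A picture is of the moment at which its call begins: read the wrist's pose just before it. camera_params takes no time and is no camera call; for the wrist camera it gives the pose at the moment of the call.
- manip.hand_in(): hands the job in, once; it reports no verdict.
The state is a dict: "clock": time; "joint_pos": joint angles; "joint_velocities": joint speeds; "tau": joint torques, N m; "position": TCP position; "ee_rot": TCP orientation; "ft_force": force on the tool from outside, world axes, zero at the start; "torque": the same for the moment, N m; "grip_width": opening from 0.0 (shut) to 1.0 (fully open).
Only numpy, scipy, OpenCV 4.12 (cv2) and the standard library are available. Lean on these libraries where they do the work, as an engineer would, in place of code of your own. Each camera call takes 0.05 s, during which the arm holds its last target. There are 200 camera calls.

## Working session

There is one attempt and no reset: what is moved stays moved. The work goes in short steps, Python scripts to look and compute and a tool call to move; the robot and the scene stay as the last step left them, time stands still between calls to the robot, and variables do not carry over. Pictures are saved under pics/ and viewed, about 8 in all and at most 12, crops included, and the job is handed in when it is done.

Besides the shell and the picture viewer there is one more tool, called after "Request:" as a command line: name --pt "numbers of a row" for each row, then --argument value for the rest. move_arm: Moves the arm, as the interface text tells. Its arguments: {"type":"object","properties":{"moves":{"type":"array","items":{"type":"array","items":{"type":"number"}}},"grip_force":{"type":"number"}},"required":["moves"]}

```bash
mkdir -p pics; cat > h.py <<'E'
import numpy as np, cv2
from workcell import manip, cams
def proj(name,P,p=None):
    p=p or cams.camera_params(name); R=np.array(p["rotation"]); 
    c=(np.atleast_2d(P)-np.array(p["xyz"]))@R
    return np.c_[p["fx"]*c[:,0]/-c[:,2]+p["cx"], p["fy"]*-c[:,1]/-c[:,2]+p["cy"]]
def unproj(name,uv,z,p=None):
    p=p or cams.camera_params(name); R=np.array(p["rotation"]); uv=np.atleast_2d(uv)
    d=np.c_[(uv[:,0]-p["cx"])/p["fx"],-(uv[:,1]-p["cy"])/p["fy"],-np.ones(len(uv))]@R.T
    o=np.array(p["xyz"]); return o+d*((z-o[2])/d[:,2])[:,None]
def save(im,f,s=1): cv2.imwrite("pics/"+f,cv2.resize(im[:,:,::-1],None,fx=s,fy=s,interpolation=cv2.INTER_CUBIC))
E
python3 - <<'E'
from h import *
a=cams.camera("scene");b=cams.camera("side")
np.save("scene0.npy",a);np.save("side0.npy",b)
save(a,"scene0.png",1.5);save(b,"side0.png",1.5)
for n in("scene","side","wrist"): print(n,cams.camera_params(n))
print(manip.get_obs())
E
```

```text
scene {'fx': 379.2485334931447, 'fy': 379.2485334931447, 'cx': 253.78165203717143, 'cy': 192.7785201282827, 'xyz': array([1.0655832 , 0.04129661, 1.1204325 ]), 'rotation': array([0.17369643, 0.19261434, 0.70317873, 0.66201884])}
side {'fx': 495.9030185604499, 'fy': 495.9030185604499, 'cx': 254.83449222881086, 'cy': 194.80648552149108, 'xyz': array([-0.16076039,  0.86275056,  1.19688049]), 'rotation': array([-0.11120403,  0.35511614,  0.88010692, -0.29485251])}
wrist {'fx': 316.2650582287738, 'fy': 316.2650582287738, 'cx': 254.09893496707022, 'cy': 191.7091557943541, 'xyz': array([ 0.31389641, -0.5450166 ,  0.37376642]), 'rotation': array([-0.1299784 ,  0.08712193, -0.54698745,  0.82238684])}
{'clock': 0.1, 'joint_pos': array([ 1.15141466,  0.33276826, -0.06470165,  1.46082985,  0.02160478,
        1.34987735, -0.08849782]), 'joint_velocities': array([ 0.00043976, -0.00199545, -0.00066729, -0.00302809, -0.00023673,
       -0.0006903 ,  0.00037535]), 'tau': array([ 8.38723681e-04, -6.26743054e+01,  4.88306105e-02, -3.92427886e+01,
        1.62851019e-02,  6.91235822e-03, -5.44338590e-06]), 'position': array([ 0.24140868, -0.57615371,  0.23063385]), 'ee_rot': array([ 8.32608301e-01, -5.53861955e-01, -5.09394259e-04, -3.04794076e-04]), 'ft_force': array([-0.57538257, -0.02981596, -0.51325611]), 'torque': array([ 0.02049925,  0.02805068, -0.00778696]), 'grip_width': 0.9982042375544882}
```

View pics/scene0.png

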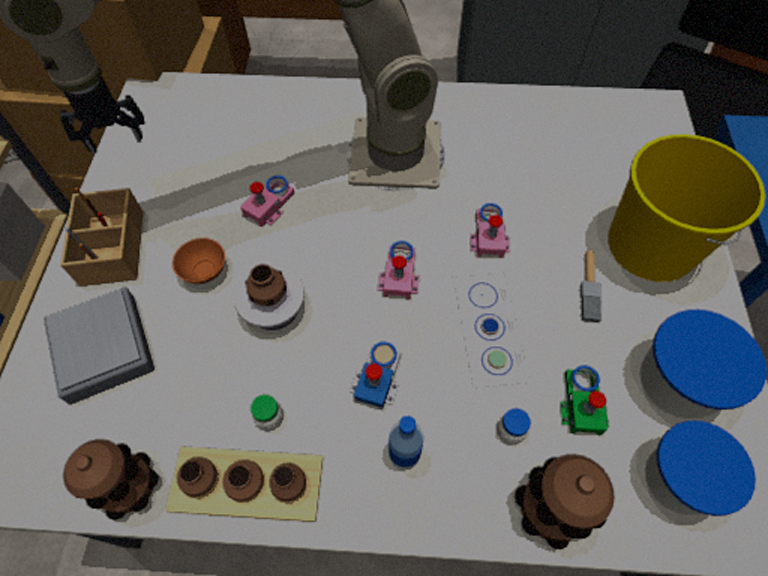

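View pics/side0.png

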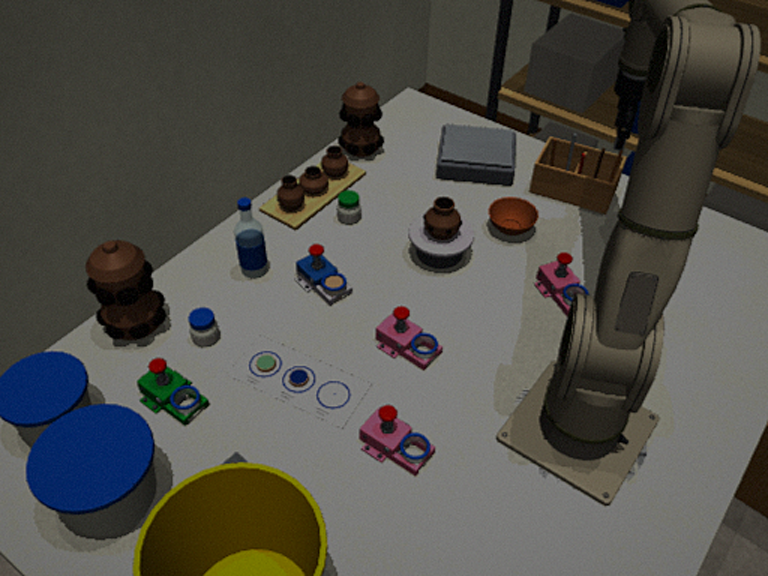

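The blue-housed dispenser with a pinkish disc stack is at scene (375,378) in the 1.5x picture and at side (322,272). The look-alikes are pink at scene (267,200), (399,272) and (490,232), and green at (587,402). The rings are at (483,294) empty with a dot, (490,326) blue and (497,360) green. I choose the blue housing and will check it in a crop.

```bash
sed -i 's/^import numpy.*/&\nfrom scipy.spatial.transform import Rotation as Rt/; s/R=np.array(p\["rotation"\])/R=Rt.from_quat(p["rotation"]).as_matrix()/' h.py
cat > m.py <<'E'
from h import *
def blob(name,im,hlo,hhi,box,smin=90,vmin=40):
    hsv=cv2.cvtColor(im,cv2.COLOR_RGB2HSV); x0,y0,x1,y1=box
    m=np.zeros(im.shape[:2],np.uint8)
    s=((hsv[...,0]>=hlo)&(hsv[...,0]<=hhi)&(hsv[...,1]>=smin)&(hsv[...,2]>=vmin))
    m[y0:y1,x0:x1]=s[y0:y1,x0:x1]; return m
E
python3 - <<'E'
from m import *
a=np.load("scene0.npy");b=np.load("side0.npy")
# knob
for n,im,box in(("scene",a,(235,235,265,262)),("side",b,(200,158,222,178))):
    m=blob(n,im,0,8,box,120)|blob(n,im,172,180,box,120)
    y,x=np.nonzero(m); print(n,"knob",x.mean(),y.mean(),len(x),x.min(),x.max(),y.min(),y.max(),"z=.09",unproj(n,[x.mean(),y.mean()],.088).round(4))
# rings: fit ellipse
S={"e":(322,196),"b":(327,217.5),"g":(331.5,240)}; T={"e":(222.5,263),"b":(199,252.5),"g":(177,242.5)}
for n,im,D in(("scene",a,S),("side",b,T)):
    for k,v in D.items(): print(n,k,unproj(n,v,0 if k=="e" else .009).round(4))
# tube top
print(unproj("scene",(384/1.5,354/1.5),.041),unproj("side",(334/1.5,284/1.5),.041))
# other objects
for k,v in {"pink2 knob":(400,262),"pink3 knob":(496,222)}.items(): print(k,unproj("scene",np.array(v)/1.5,.09).round(3))
for k,v in {"jarblue":(516,418),"bottle":(406,425)}.items(): print(k,unproj("scene",np.array(v)/1.5,.065 if k[0]=='j' else .2).round(3))
c=lambda im,x,y,w,h:cv2.resize(im[y:y+h,x:x+w],(400,560) if 0 else (w*5,h*5),interpolation=cv2.INTER_CUBIC)
A=c(a,225,180,130,100);B=c(b,140,150,130,100)
cv2.imwrite("pics/crop1.png",np.clip(np.hstack([A[:, :400+250]])[:,:,::-1].astype(float)*1.5,0,255))
cv2.imwrite("pics/crop2.png",np.clip(B[:,:,::-1].astype(float)*1.5,0,255))
E
```

```text
scene knob 248.7422680412371 247.64948453608247 97 244 254 242 253 z=.09 [[ 0.6544 -0.0105  0.088 ]]
side knob 210.43333333333334 166.11666666666667 60 206 215 163 170 z=.09 [[ 0.6533 -0.0109  0.088 ]]
scene e [[0.4186 0.22   0.    ]]
scene b [[0.5036 0.2326 0.009 ]]
scene g [[0.582  0.2441 0.009 ]]
side e [[0.4193 0.2173 0.    ]]
side b [[0.4948 0.235  0.009 ]]
side g [[0.5724 0.2468 0.009 ]]
[[0.59618903 0.00683757 0.041     ]] [[0.58473875 0.01228342 0.041     ]]
pink2 knob [[0.401 0.03  0.09 ]]
pink3 knob [[0.283 0.24  0.09 ]]
jarblue [[0.723 0.265 0.065]]
bottle [[0.789 0.056 0.2  ]][ WARN:0@0.548] global loadsave.cpp:1063 imwrite_ Unsupported depth image for selected encoder is fallbacked to CV_8U.
```

View pics/crop1.png

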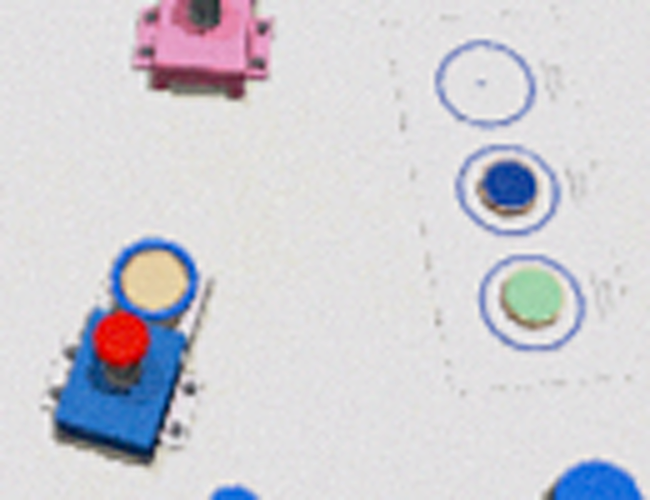

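View pics/crop2.png

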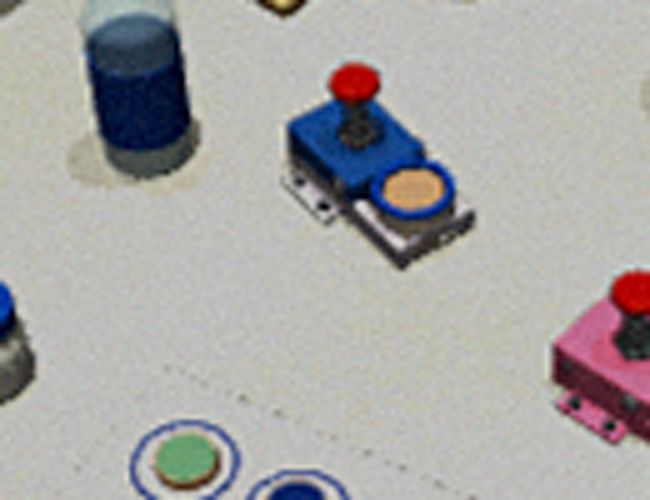

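The crops confirm the choice: the blue housing has a red knob and a tube full of clay discs (crop1 knob at (121,338), tube at (154,279)), and the outlet faces the robot. The empty ring is at crop1 (485,83). I'll move to a viewing pose and shut the fingers, with the camera side turned toward the push direction.

Request:
move_arm --pt "0 0 -50 -0.24 -0.24 -0.03 0" --pt "0 0 -50 -0.24 -0.24 -0.03 0" --pt "0 0 -50 -0.24 -0.24 -0.03 0" --pt "0 0 -60 -0.3 -0.3 -0.03 0" --pt "0 0 -60 -0.35 -0.35 -0.03 0" --pt "0 0 -70 -0.4 -0.4 -0.03 0" --pt "0 0 -97 -0.476 -0.482 -0.03 0" --pt "0 0 -97 -0.476 -0.482 -0.03 0" --pt "0 0 -97 -0.476 -0.482 -0.03 0" --pt "0 0 -97 -0.476 -0.482 -0.03 0"

```text
clock: 1.1
position: [0.4329, -0.1134, 0.2568]
ee_rot: [0.986, 0.165, -0.0, 0.0]
ft_force: [1.2, -1.4, -0.8]
grip_width: 0.002
```

Request:
move_arm --pt "0 0 -11 0.116 -0.132 -0.013 0" --pt "0 0 -11 0.116 -0.132 -0.013 0" --pt "0 0 -11 0.116 -0.132 -0.013 0" --pt "0 0 -11 0.116 -0.132 -0.013 0" --pt "0 0 -11 0.116 -0.132 -0.013 0" --pt "0 0 -11 0.116 -0.132 -0.013 0" --pt "0 0 -11 0.116 -0.132 -0.013 0"

```text
clock: 1.8
position: [0.5001, 0.0455, 0.2694]
ee_rot: [0.967, 0.255, -0.0, 0.0]
ft_force: [0.7, -0.2, -0.2]
grip_width: 0.002
```

```bash
python3 - <<'E'
from h import *
p=cams.camera_params("wrist");w=cams.camera("wrist");np.save("w1.npy",w);np.save("w1p.npy",p,allow_pickle=True)
save(w,"w1.png",1.5)
o=manip.get_obs();print(o["position"],o["ee_rot"],o["clock"])
print(p["xyz"],Rt.from_quat(p["rotation"]).as_matrix()[:,2])
E
```

```text
[0.50013599 0.04542644 0.26953447] [ 9.66912953e-01  2.55106224e-01 -2.91243235e-04  2.65529919e-04] 1.85
[0.45991351 0.11537293 0.41258294] [-0.15363508  0.2700411   0.95051253]
```

View pics/w1.png

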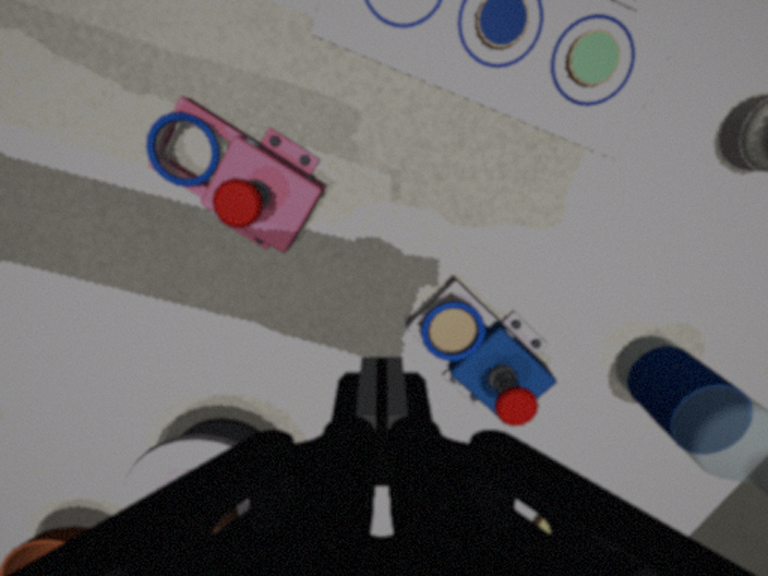

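The wrist picture shows the dispenser clearly (tube (453,330), knob (516,406)), the blue ring at (501,25), the green ring at (593,59), and the empty ring cut by the top edge. I'll combine the three cameras.

```bash
cat > est.py <<'E'
from m import *
a=np.load("scene0.npy");b=np.load("side0.npy");w=np.load("w1.npy");p=np.load("w1p.npy",allow_pickle=True).item()
u=lambda v,s:(np.array(v)+.5)/s-.5
def knob(im,n,box,pp=None):
    m=blob(n,im,0,8,box,120)|blob(n,im,172,180,box,120);y,x=np.nonzero(m)
    return unproj(n,[x.mean(),y.mean()],.090,pp)[0].round(4)
print("knob",knob(a,"scene",(235,235,265,262)),knob(b,"side",(200,158,222,178)),knob(w,"wrist",(325,252,365,290),p))
def ell(n,im,c,r,z,pp=None,d=.03):  # fit ring: blue pixels near predicted centre, unprojected, circle fit
    hsv=cv2.cvtColor(im,cv2.COLOR_RGB2HSV)
    m=(hsv[...,0]>100)&(hsv[...,0]<130)&(hsv[...,1]>90)&(hsv[...,2]>40)
    y,x=np.nonzero(m);P=unproj(n,np.c_[x,y],z,pp)[:,:2]
    c=np.array(c)
    for _ in range(8):
        q=P[abs(np.linalg.norm(P-c,axis=1)-r)<d]; d=max(d*.7,.006)
        k=np.linalg.norm(q-c,axis=1)
        J=-(q-c)/k[:,None]; c=c+np.linalg.lstsq(J,r-k,rcond=None)[0]
    return c.round(4),len(q),np.std(np.linalg.norm(q-c,axis=1)).round(4)
for k,c,r,z in(("e",(.419,.219),.0315,0),("b",(.497,.233),.0315,0),("g",(.575,.246),.0315,0),("tube",(.593,.008),.025,.041)):
    print(k,*[ell(n,im,c,r,z,pp,.010) for n,im,pp in(("scene",a,None),("side",b,None),("wrist",w,p))])
E
python3 est.py
```

```text
knob [ 0.6552 -0.0104  0.09  ] [ 0.6518 -0.0093  0.09  ] [ 0.6508 -0.0085  0.09  ]
e (array([0.4204, 0.2189]), 6, np.float64(0.0001)) (array([0.4218, 0.2173]), 50, np.float64(0.001)) (array([0.4198, 0.2198]), 106, np.float64(0.0005))
b (array([0.499 , 0.2317]), 11, np.float64(0.0005)) (array([0.5008, 0.2299]), 53, np.float64(0.0009)) (array([0.4991, 0.2323]), 165, np.float64(0.0005))
g (array([0.5784, 0.2436]), 15, np.float64(0.0004)) (array([0.5801, 0.2422]), 51, np.float64(0.001)) (array([0.5784, 0.2449]), 241, np.float64(0.0005))
tube (array([0.5948, 0.0049]), 88, np.float64(0.0018)) (array([0.5928, 0.0056]), 92, np.float64(0.0027)) (array([0.593 , 0.0058]), 652, np.float64(0.0026))
```

Request:
move_arm --pt "0 0 0 0.035 0.04 0 0" --pt "0 0 0 0.07 0.08 0 0" --pt "0 0 0 0.106 0.1233 0.03 0" --pt "0 0 0 0.106 0.1233 0.06 0" --pt "0 0 0 0.106 0.1233 0.09 0" --pt "0 0 0 0.106 0.1233 0.12 0" --pt "0 0 0 0.106 0.1233 0.15 0" --pt "0 0 0 0.106 0.1233 0.165 0" --pt "0 0 0 0.106 0.1233 0.165 0"

```text
clock: 2.75
position: [0.6522, -0.009, 0.1028]
ee_rot: [0.967, 0.256, -0.002, -0.0]
ft_force: [-0.7, -0.2, 0.5]
grip_width: -0.001
```

```bash
python3 - <<'E'
from h import *
w=cams.camera("side");save(w[120:220,150:290],"s2.png",5)
o=manip.get_obs();print(o["position"],o["ee_rot"],o["ft_force"])
E
```

```text
[ 0.6532723  -0.00859838  0.10477316] [ 9.66769034e-01  2.55650990e-01 -4.53063386e-04  4.10939226e-05] [-0.64465402  0.21719757  0.06303271]
```

View pics/s2.png

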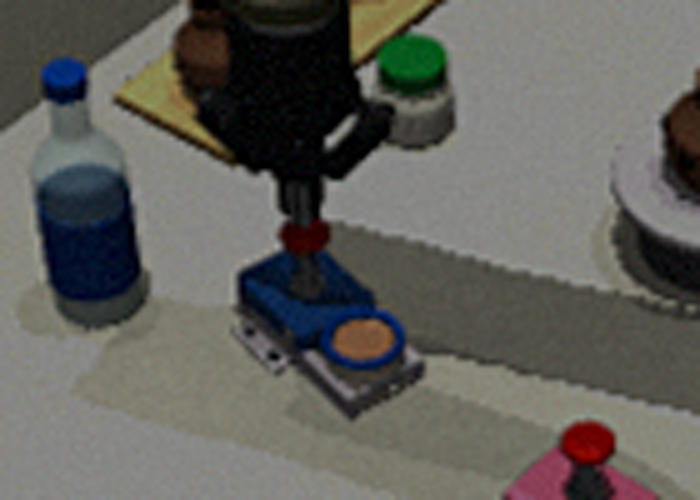

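The fingers are centred over the red knob at (305,235) and the bottle is clear. I'll press at about 3.5 cm/s.

Request:
move_arm --pt "0 0 0 0 0 0.004 0" --pt "0 0 0 0 0 0.008 0" --pt "0 0 0 0 0 0.012 0" --pt "0 0 0 0 0 0.0155 0" --pt "0 0 0 0 0 0.019 0" --pt "0 0 0 0 0 0.0225 0" --pt "0 0 0 0 0 0.026 0" --pt "0 0 0 0 0 0.0295 0" --pt "0 0 0 0 0 0.033 0" --pt "0 0 0 0 0 0.0365 0"

```text
clock: 3.8
position: [0.6539, -0.0079, 0.0684]
ee_rot: [0.967, 0.256, 0.0, 0.0]
ft_force: [0.1, 0.0, 4.9]
grip_width: 0.002
```

Request:
move_arm --pt "0 0 0 0 0 0.0035 0" --pt "0 0 0 0 0 0.007 0" --pt "0 0 0 0 0 0.009 0" --pt "0 0 0 0 0 0.0105 0" --pt "0 0 0 0 0 0.011 0" --pt "0 0 0 0 0 0.011 0"

```text
clock: 4.4
position: [0.6538, -0.0078, 0.0574]
ee_rot: [0.967, 0.256, 0.0, 0.0]
ft_force: [2.3, 0.2, 3.7]
grip_width: -0.002
```

Request:
move_arm --pt "0 0 0 0 0 0.0006 0" --pt "0 0 0 0 0 0.0012 0" --pt "0 0 0 0 0 0.0012 0"

```text
clock: 4.7
position: [0.6539, -0.0078, 0.0571]
ee_rot: [0.967, 0.256, 0.0, 0.0]
ft_force: [-1.4, -0.4, 10.9]
grip_width: -0.0
```

The force jumped from 4 to 11 N at z = 0.057, so this is the end stop. I'll let the plunger rise and move off to look at the disc.

Request:
move_arm --pt "0 0 0 0 0 -0.006 0" --pt "0 0 0 0 0 -0.014 0" --pt "0 0 0 0 0 -0.024 0" --pt "0 0 0 0 0 -0.036 0" --pt "0 0 0 0 0 -0.06 0" --pt "0 0 0 0 0 -0.1 0" --pt "0 0 5 -0.03 -0.012 -0.12 0" --pt "0 0 10 -0.07 -0.03 -0.125 0.024" --pt "0 0 18 -0.11 -0.05 -0.125 0.024" --pt "0 0 20 -0.1138 -0.0507 -0.125 0.024"

```text
clock: 5.7
position: [0.5247, -0.0204, 0.1811]
ee_rot: [0.997, 0.082, -0.002, 0.001]
ft_force: [0.4, 0.0, 0.2]
grip_width: 0.282
```

```bash
python3 - <<'E'
from h import *
p=cams.camera_params("wrist");w=cams.camera("wrist");np.save("w2.npy",w);np.save("w2p.npy",p,allow_pickle=True)
s=cams.camera("scene");np.save("s2.npy",s)
save(w,"w2.png",1.5)
o=manip.get_obs();print(o["position"],o["ee_rot"],o["clock"],o["grip_width"])
E
```

```text
[ 0.52881312 -0.02065534  0.18200132] [9.96468963e-01 8.39559367e-02 2.82387005e-04 9.62226331e-04] 5.8 0.28228671329672667
```

View pics/w2.png

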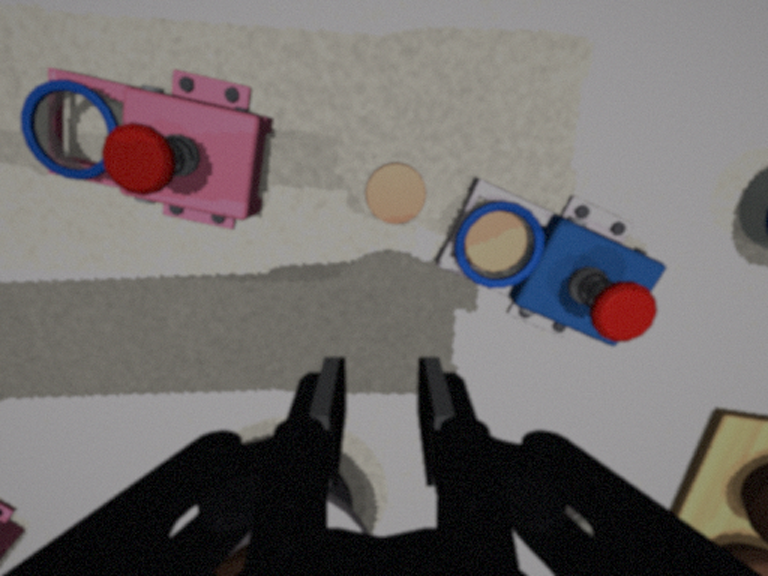

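One disc lies flat in front of the outlet at (396,193), the knob is up at (623,310), and the rest of the stack is in the tube at (500,243). Next I'll measure the disc and the finger geometry.

```bash
cat > disc.py <<'E'
from m import *
def disc(n,im,p,guess,z=.009,win=30):
    hsv=cv2.cvtColor(im,cv2.COLOR_RGB2HSV).astype(int)
    g=proj(n,[*guess,z],p)[0]; x0,y0=(g-win).astype(int).clip(0); x1,y1=(g+win).astype(int)
    m=np.zeros(im.shape[:2],np.uint8)
    m[y0:y1,x0:x1]=((hsv[...,0]>=4)&(hsv[...,0]<=20)&(hsv[...,1]>=75))[y0:y1,x0:x1]
    m=cv2.morphologyEx(m,cv2.MORPH_OPEN,np.ones((3,3)))
    k,l,st,ce=cv2.connectedComponentsWithStats(m)
    i=1+st[1:,4].argmax(); 
    y,x=np.nonzero(l==i);P=unproj(n,np.c_[x,y],z,p)[:,:2]
    (c,r)=cv2.minEnclosingCircle(P.astype(np.float32)*1000)
    return P.mean(0).round(4),np.array(c).round(1),round(r,1),ce[i].round(1),st[i]
E
python3 - <<'E'
from disc import *
w=np.load("w2.npy");p=np.load("w2p.npy",allow_pickle=True).item()
print("disc wrist",*disc("wrist",w,p,(.527,.0225),win=32))
print("disc scene",*disc("scene",np.load("s2.npy"),None,(.527,.0225),win=10))
T=np.array([.52881,-.02066,.182]);R=Rt.from_quat([9.96469e-01,8.39559e-02,2.8e-04,9.6e-04])
f=unproj("wrist",(np.array([[345,358],[418,358],[326,358],[438,358]])+.5)/1.5-.5,.182,p)
print("fingertips in tool frame",((f-T)@R.as_matrix()).round(4))
print(proj("wrist",T,p)*1.5)
E
```

```text
disc wrist [0.5278 0.0128] [526.4  17.1] 17.0 [263.7 138.9] [246 131  35  18 446]
disc scene [0.5289 0.0217] [529.  22.] 19.8 [261.9 221.1] [257 216  11  11 104]
fingertips in tool frame [[-0.0167 -0.0104 -0.    ]
 [ 0.0074 -0.0103 -0.    ]
 [-0.023  -0.0104 -0.    ]
 [ 0.0141 -0.0103 -0.    ]]
[[395.13292927 385.41622004]]
```

Request:
move_arm --pt "0 0 0 0.0064 0.0024 0.03 0.024" --pt "0 0 0 0.0064 0.0024 0.07 0.024" --pt "0 0 0 0.0064 0.0024 0.11 0.024" --pt "0 0 0 0.0064 0.0024 0.14 0.024" --pt "0 0 0 0.0064 0.0024 0.16 0.024" --pt "0 0 0 0.0064 0.0024 0.17 0.024" --pt "0 0 0 0.0064 0.0024 0.175 0.024" --pt "0 0 0 0.0064 0.0024 0.177 0.024" --pt "0 0 0 0.0064 0.0024 0.177 0.024"

```text
clock: 6.7
position: [0.5363, -0.0213, 0.0045]
ee_rot: [0.996, 0.085, -0.0, 0.0]
ft_force: [-3.2, 0.6, -0.9]
grip_width: 0.282
```

```bash
python3 - <<'E'
from disc import *
o=manip.get_obs();print(o["position"],o["ee_rot"],o["ft_force"])
p=cams.camera_params("wrist");w=cams.camera("wrist");np.save("w3.npy",w)
s=cams.camera("scene");save(w,"w3.png",1.5)
print(cams.camera_params("wrist")["xyz"]-p["xyz"])
print("disc scene",*disc("scene",s,None,(.527,.0225),win=10))
for uv in [(0,0)]: print(proj("wrist",[[.528,.0225,.009],[.4203,.219,0],[.569,.012,0]],p)*1.5)
E
```

```text
[ 0.53626044 -0.0213126   0.00446846] [ 9.96422494e-01  8.45113928e-02 -1.84674299e-04  6.16277148e-05] [-3.20511748  0.55849408 -0.85791675]
[-5.88145734e-05 -3.04591431e-05  3.50442783e-05]
disc scene [0.5284 0.0215] [527.7  22. ] 19.8 [261.8 221. ] [257 216  11  11 103]
[[ 381.00363915  257.46487953]
 [ -23.77099691 -893.18348903]
 [ 497.89492599  301.28324114]]
```

View pics/w3.png

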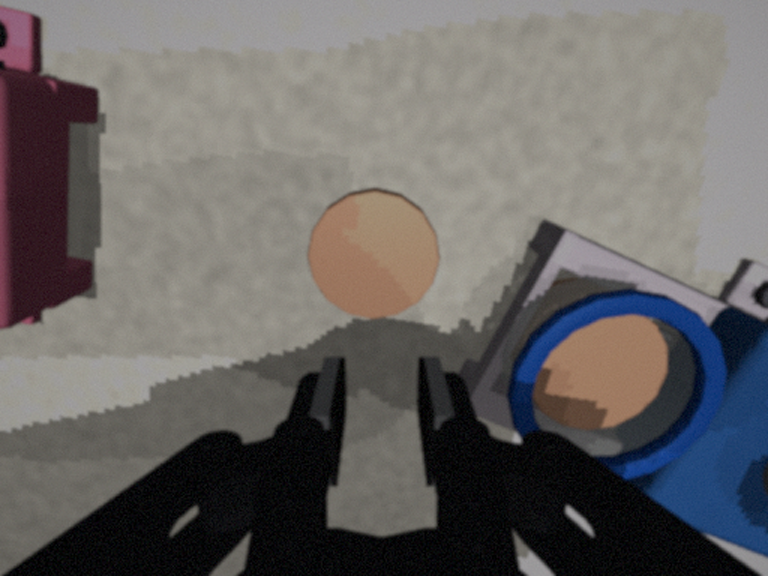

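The disc is centred between the fingers, at (374,254) against the finger centre at 381, and the tips are 4.5 mm above the table. The dispenser face is clear of the fingers. I'll push.

Request:
move_arm --pt "0 0 0 0 -0.005 0 0.024" --pt "0 0 0 0 -0.01 0 0.024" --pt "0 0 0 0 -0.014 0 0.024" --pt "0 0 0 0 -0.017 0 0.024" --pt "0 0 0 0 -0.02 0 0.024" --pt "0 0 0 0 -0.023 0 0.024" --pt "0 0 0 0 -0.026 0 0.024" --pt "0 0 0 -0.0015 -0.03 0 0.024" --pt "0 0 0 -0.0033 -0.035 0 0.024" --pt "0 0 0 -0.005 -0.04 0 0.024"

```text
clock: 7.8
position: [0.5244, 0.0176, 0.0041]
ee_rot: [0.996, 0.084, 0.0, 0.0]
ft_force: [0.3, 0.5, -0.2]
grip_width: 0.281
```

```bash
python3 - <<'E'
from disc import *
o=manip.get_obs();print(o["position"],o["ee_rot"],o["ft_force"])
w=cams.camera("wrist");s=cams.camera("scene");save(w[60:320],"w4.png",1.5)
v=np.array([-.168,.986]);g=o["position"][:2]+.0264*v
print(g,"disc scene",*disc("scene",s,None,g,win=9))
E
```

```text
[0.52435057 0.01759813 0.00406481] [9.96434431e-01 8.43707597e-02 1.47845418e-06 1.44163191e-05] [ 0.27878627  0.54396369 -0.22971323]
[0.51991537 0.04362853] disc scene [0.5211 0.0489] [521.6  44.5] 20.2 [270.4 219.4] [267 214   8  12  75]
```

View pics/w4.png

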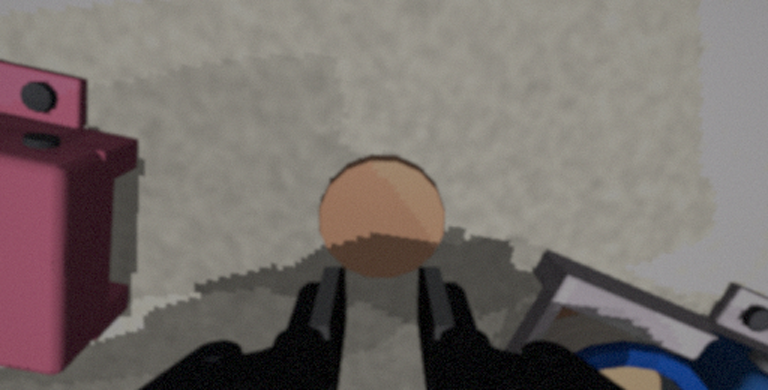

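The disc is seated between both fingertips, centred at column 382. I'll continue the push.

Request:
move_arm --pt "0 0 0 -0.0015 -0.004 0 0.024" --pt "0 0 0 -0.0036 -0.01 0 0.024" --pt "0 0 0 -0.006 -0.0165 0 0.024" --pt "0 0 0 -0.0083 -0.023 0 0.024" --pt "0 0 0 -0.0107 -0.0295 0 0.024" --pt "0 0 0 -0.013 -0.036 0 0.024" --pt "0 0 0 -0.0154 -0.0425 0 0.024" --pt "0 0 0 -0.0177 -0.049 0 0.024" --pt "0 0 0 -0.0201 -0.0555 0 0.024" --pt "0 0 0 -0.0225 -0.062 0 0.024"

```text
clock: 8.9
position: [0.4917, 0.075, 0.0041]
ee_rot: [0.996, 0.084, -0.0, 0.0]
ft_force: [0.6, -0.5, -0.1]
grip_width: 0.282
```

Request:
move_arm --pt "0 0 0 -0.0023 -0.0065 0 0.024" --pt "0 0 0 -0.0047 -0.013 0 0.024" --pt "0 0 0 -0.0071 -0.0195 0 0.024" --pt "0 0 0 -0.0094 -0.026 0 0.024" --pt "0 0 0 -0.0118 -0.0325 0 0.024" --pt "0 0 0 -0.0141 -0.039 0 0.024" --pt "0 0 0 -0.0165 -0.0455 0 0.024" --pt "0 0 0 -0.0188 -0.052 0 0.024" --pt "0 0 0 -0.0212 -0.0585 0 0.024" --pt "0 0 0 -0.0232 -0.064 0 0.024"

```text
clock: 9.9
position: [0.458, 0.1343, 0.0041]
ee_rot: [0.996, 0.084, -0.0, 0.0]
ft_force: [0.4, -0.8, 0.3]
grip_width: 0.283
```

```bash
python3 - <<'E'
from disc import *
o=manip.get_obs();print(o["position"],o["ee_rot"],o["ft_force"])
p=cams.camera_params("wrist");w=cams.camera("wrist");s=cams.camera("side");save(w,"w5.png",1.5)
v=np.array([-.168,.986]);g=o["position"][:2]+.0264*v
print(g,"wrist pred px",proj("wrist",[[*g,.009],[.4203,.219,0]],p)*1.5)
x=np.array([.4247,.193])-o["position"][:2]; print("rest tool",x@[.9857,.1684],x@[.1684,-.9857])
E
```

```text
[0.45804028 0.13429036 0.00405943] [ 9.96425893e-01  8.44715262e-02 -6.69032827e-06  2.39406258e-05] [ 0.39347152 -0.84023588  0.32353948]
[0.45360508 0.16032076] wrist pred px [[383.42599457 314.25444365]
 [304.06919554  97.89026612]]
rest tool -0.0229768069950948 -0.06348459302545933
```

View pics/w5.png

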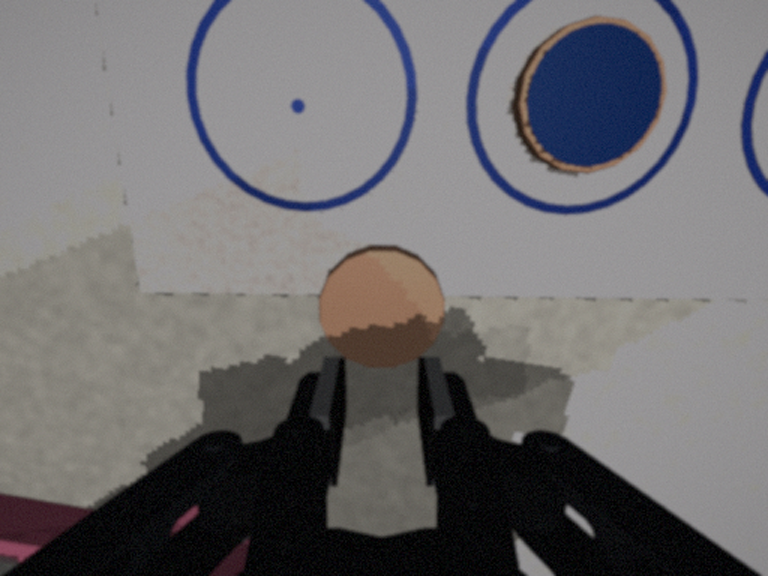

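The disc is still seated at (382,307), and the ring's dot at (298,106) is slightly off my prediction of (304,98). I'll correct from these direct pixels.

```bash
python3 - <<'E'
from h import *
u=lambda v:(np.array(v)+.5)/1.5-.5
d=unproj("wrist",u((382,307)),.009)[0];t=unproj("wrist",u((298,106)),0)[0]
x=(t-d)[:2];print(d,t,x@[.9857,.1684],x@[.1684,-.9857])
E
```

```text
[0.45252269 0.16298098 0.009     ] [0.41853557 0.21684629 0.        ] -0.024430181382212413 -0.05881846246808622
```

Request:
move_arm --pt "0 0 0 -0.0027 -0.0065 0 0.024" --pt "0 0 0 -0.0053 -0.013 0 0.024" --pt "0 0 0 -0.0079 -0.0195 0 0.024" --pt "0 0 0 -0.0105 -0.026 0 0.024" --pt "0 0 0 -0.0131 -0.0325 0 0.024" --pt "0 0 0 -0.0157 -0.039 0 0.024" --pt "0 0 0 -0.0183 -0.0455 0 0.024" --pt "0 0 0 -0.021 -0.052 0 0.024" --pt "0 0 0 -0.0229 -0.057 0 0.024" --pt "0 0 0 -0.024 -0.06 0 0.024"

```text
clock: 11.0
position: [0.4243, 0.1894, 0.0041]
ee_rot: [0.996, 0.085, 0.0, -0.0]
ft_force: [0.4, 0.5, -0.1]
grip_width: 0.283
```

Request:
move_arm --pt "0 0 0 0 0 0 0.024" --pt "0 0 0 0 0.004 0 0.024" --pt "0 0 0 0 0.012 0 0.024" --pt "0 0 0 0 0.025 0 0.024" --pt "0 0 0 0 0.03 -0.01 0.024" --pt "0 0 0 0 0.03 -0.04 0.024" --pt "0 0 0 0 0.03 -0.08 0.024" --pt "0 0 0 0 0.03 -0.12 0.024" --pt "0 0 0 0 0.03 -0.15 0.024" --pt "0 0 0 0 0.03 -0.15 0.024"

```text
clock: 12.0
position: [0.4319, 0.1599, 0.1586]
ee_rot: [0.996, 0.084, 0.004, -0.0]
ft_force: [-0.1, -0.8, -0.8]
grip_width: 0.278
```

```bash
python3 - <<'E'
from disc import *
o=manip.get_obs();print(o["position"],o["ft_force"],o["clock"])
p=cams.camera_params("wrist");w=cams.camera("wrist");s=cams.camera("scene");t=cams.camera("side")
np.save("w6.npy",w);np.save("w6p.npy",p,allow_pickle=True);save(w,"w6.png",1.5)
for n,im,pp,k in(("scene",s,None,12),("side",t,None,16),("wrist",w,p,45)): print(n,*disc(n,im,pp,(.42,.218),win=k))
print("dot pred",proj("wrist",[.4203,.219,0],p)*1.5)
E
```

```text
[0.43189973 0.15991533 0.15864336] [-0.05144871 -0.81259646 -0.79953989] 12.0
scene [0.4223 0.2155] [422.  215.3] 19.9 [321.1 195.6] [316 191  11  10  92]
side [0.4175 0.2171] [416.8 216.3] 20.9 [222.9 261.5] [217 256  13  12 127]
wrist [0.425  0.2041] [425.1 205.3] 12.3 [254.2 129.4] [242 123  26  12 163]
dot pred [[377.65940015 166.91223946]]
```

View pics/w6.png

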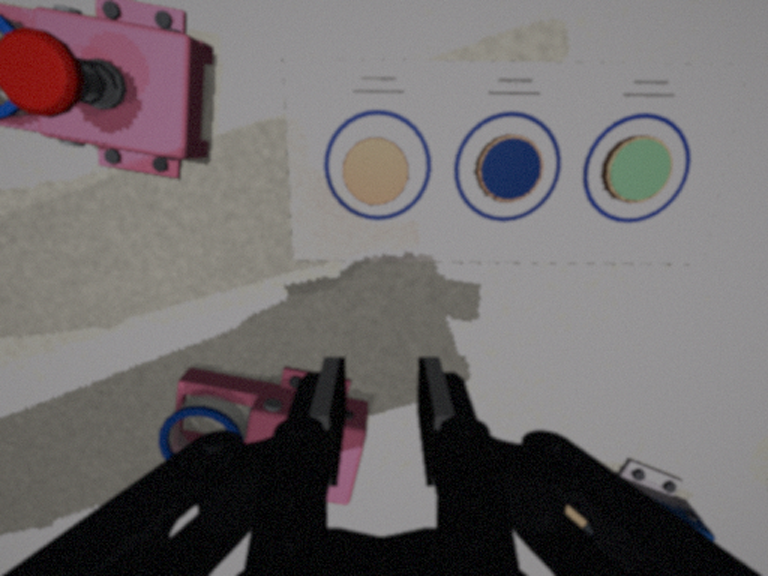

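The disc at (376,171) lies wholly inside the ring centred at (378,164), both glazed discs are in place, and the fingers are clear. One numeric check of the disc offset and the plunger, then I hand in.

```bash
python3 - <<'E'
from m import *
p=np.load("w6p.npy",allow_pickle=True).item();u=lambda v:(np.array(v)+.5)/1.5-.5
d=unproj("wrist",u((376,171)),.009,p)[0];t=unproj("wrist",u((378,164.5)),0,p)[0]
e=np.linalg.norm((d-t)[:2]);print("offset mm",e*1000,(d-t)[:2])
b=cams.camera("side");box=(200,158,222,178)
m=blob("side",b,0,8,box,120)|blob("side",b,172,180,box,120);y,x=np.nonzero(m)
print("side knob now",x.mean(),y.mean(),"start 210.4 166.1")
o=manip.get_obs();print(o["ft_force"],abs(o["joint_velocities"]).max())
if e<.008 and abs(y.mean()-166.1)<1: print(manip.hand_in())
E
```

```text
offset mm 3.4575656579403917 [-0.00066433 -0.00339314]
side knob now 209.72549019607843 166.31372549019608 start 210.4 166.1
[0.55348754 0.00615998 0.50642231] 0.012734327189789328
the job is handed in; nothing more can be done
None
```

I pressed the blue dispenser's plunger once to its end stop, where the force jumped to 11 N at 57 mm height, and let it spring back. One disc came out. I nudged it flat along the table between two slightly open fingertips into the empty ring, backed off and handed in at about 12 s on the robot's clock.

**Disc:** the last wrist picture put it about 3.5 mm from the ring's centre, inside the 11 mm limit. The scene and side cameras put it 2 to 4 mm from the ring centre I had measured. An automatic wrist-camera reading disagreed because it caught only part of the disc, so I read the pixels by eye.

**Everything else:** the knob is back at its starting pixel, within 1 px. The glazed discs show no sign of having moved, and the last force readings were near zero. I did not look into the magazine tube again at the end. The picture after the press showed the rest of the stack inside, and nothing touched the dispenser after that.

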